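# Set the die gap of the seal press

### The job

Set the die gap of the seal press: turn its four-spoked ring clockwise (seen from above) by pushing on the spokes until you feel the dies touch and the ring stop, without forcing it, then push it back counter-clockwise by exactly three clicks and let it rest there. Leave the other things on the shelf where they are.

Things in the scene. Friction and masses are not known exactly. Their poses are not given: they have to be found in the camera images.
- press: green cast-iron seal press, bolted down. Base 170 x 130 x 30 mm (70 mm to -x and 100 mm to +x of its origin); column at +x, folded hand lever at -y, arm top at 145 mm, then a fixed drum of radius 56 mm, its top with 18 white ticks (not the notches) at 172 mm. Origin: underside, on the vertical axis of the ring; z up; x points away from the robot within 0.5 rad
- ring: steel adjusting ring on the press: hub of radius 40 mm, 194 to 232 mm above the shelf, and four level round spokes at right angles, 14 mm thick, centre lines at 210 mm, reaching 85 mm from the axis; below them outside the hub nothing is higher than 172 mm. Origin on the axis at 173 mm, x along the red spoke, z up. Turns about z only: clockwise from above closes the dies
- red_spoke (a point): point on the centre line of the spoke with the red sleeve, 66 mm from the ring's axis. The ring clicks every 20 degrees (18 a turn): at this radius 3 to 5 N pushes it out of a notch, past midway it snaps into the next by itself, and it stays in a notch when let go. It starts 4 to 7 clicks open
- lower_die (a point): centre of the top face of the fixed steel lower die, 75 mm above the shelf on the press axis; z up. The ring angle at which the dies meet differs every time and cannot be seen: there the ring stops hard, in a notch (over 40 N would harm the dies). The next notch counter-clockwise is one click
- upper_die_face (a point): centre of the underside of the brass upper die (42 mm across) just over the lower die; its height over lower_die is the gap: 0 where the dies touch, 0.05 mm for each click of the ring
- block: maple stamping block, 120 x 80 x 40 mm, loose; origin at the centre of its underside, x along its length
- tong: sealing tong with copper handles, 190 mm long, 58 mm wide, 18 mm high, lying loose; origin on the shelf at mid length, x towards the jaws
- stamp: dark wooden hand stamp standing upright, 52 mm across, 90 mm tall, loose; origin at the centre of its underside
- inkpad: blue ink pad tin, 110 x 80 x 19 mm, loose; origin at the centre of its underside
- seal1: lead seal disc, 66 mm across, 12 mm thick, lying loose on the shelf behind the press; origin at the centre of its underside
- seal2: lead seal disc, 66 mm across, 12 mm thick, lying loose on the shelf behind the press; origin at the centre of its underside
- seal3: lead seal disc, 66 mm across, 12 mm thick, lying loose on the shelf behind the press; origin at the centre of its underside

How it is judged:
By the outcome, as a careful person would: the job done as asked, in the order asked, and still so for the second after the job is handed in, with the robot touching nothing.
It also fails if it takes over 72 s, if anything falls off the work surface, if the arm or the gripper's body presses on something with over 40 N, if the wrist force passes 120 N, or if a joint passes its speed limit or range.

### The arm

A 6-joint arm with a two-finger parallel gripper is mounted at the origin on the work surface. World frame = base frame: x ahead of the robot, y to its left, z up, the work surface at z = 0. Lengths are in mm, angles in rad, forces in N, time in s.
With the tool pointing down it reaches from about 275 to 1000 mm from the base axis. Payload 8.4 kg.
Tool frame: the origin (TCP) lies midway between the tips of the shut fingers; the grasp point (between the pads) lies 19 mm behind it; z points along the fingers, y is the line along which they close (so a half turn about z gives the same grasp; the last joint's range is limited). The gripper opens to 85 mm and grips with 20 to 120 N. Pads are 22 mm wide; open, the fingers measure 114 mm over their backs; the gripper's body (76 mm by 85 mm) begins 54 mm behind the grasp point. The pads swing forward as they close: fully open they stand 13 mm farther back than shut.
Start: joints at [1.313, 0.353, 1.633, -0, 1.155, -0.002], TCP at [158.136, 604.666, 231.281] pointing down, gripper open.
Joint ranges: [-2.63, 2.63], [-0.92, 2.1], [0.06, 2.66], [-1.3, 4.44], [0, 2.69], [-3.02, 3.02]. Speed limits (rad/s): [2.22, 2.22, 2.79, 3.14, 3.14, 3.14].

### API

Orientations are given as [roll, pitch, yaw] about the fixed x, y, z axes, in that order (R = Rz(yaw) Ry(pitch) Rx(roll)).
In Python, from rig import r gives the robot as it stands.
- The arm moves only by the tool servo_tool, never from a script. Its argument "deltas" is a list of rows, each an object of numbers: "x", "y", "z": the shift along the world's x, y, z in mm; "rx", "ry", "rz": the turn, a rotation vector about the world's x, y, z in rad; "gripper": the gripper's target within -1 to 1 (fully open at 1, half-way at 0, shut at -1). A call has 1 to 10 rows; each row is the pose to reach, as a shift and turn from the pose commanded when the call began; what a row does not reach only later rows make up. A row lasts 1/10 s, in which the tool goes at most 50 mm and 8.59 degrees, less where a joint would pass 70% of its speed; a pose out of reach is approached as far as the arm can. A call with a gripper value outside its range is refused whole. The fingers move at their own pace and stop on an object; "newtons" is the grip in N (left out, the last holds). Time passes only in rows, so rows that repeat a pose let the fingers close. It gives the time, the measured TCP pose, the force, the opening and the grip force at its end, in the units of the state.
- r.sense(): the state, without advancing time (a new reading comes with each control period).
- r.grab_frame(name): name is "scene" or "top"; returns the picture (420x560x3 uint8, blue, green, red); there is no depth.
- r.camera_params(name): a dict with "mtx" (3x3 intrinsics, pixels), "eye" and "orientation" of the camera in the world. Camera axes: x right, y down, z forward; pixel columns grow to the right and rows downward; lengths in mm; the calibration is good to about 2 mm. A picture is of the moment at which its call begins. camera_params takes no time and is no camera call.
- r.sign_off(): hands the job in; it is judged then, once.
Trained networks look in the newest picture that a camera, given by its name, has taken for a name from the list of things; names that differ only in an ending like _2 or _b are one class to them, and where a whole thing is asked for, a point or a joint stands for the part that bears it (a point fixed in the world has none). Each returns a list of dicts, best first, with "conf" (0 to 1); they miss things now and then, are a little off and sometimes report something else, mostly with a low value. They report only what shows in the picture. A call takes as long as a camera call.
- r.recognise(name, camera): "box" ([left, top, width, height] in pixels, round what is visible of it).
The state is a dict: "clock": time; "qpos": joint angles; "qvel": joint speeds; "joint_efforts": joint torques, N m; "eef_pos": TCP position; "tcp_rot": TCP orientation; "contact_force": force on the tool from outside, world axes, zero at the start; "wrist_torque": the same for the moment, N m; "opening": opening from 0.0 (shut) to 1.0 (fully open); "grasp_force": force on a finger pad.
Only numpy, scipy, OpenCV 4.12 (cv2) and the standard library are available. Lean on these libraries where they do the work, as an engineer would, in place of code of your own. Each camera call takes 0.05 s, during which the arm holds its last target. There are 200 camera calls.

## Working session

There is one attempt and no reset: what is moved stays moved. The work goes in short steps, Python scripts to look and compute and a tool call to move; the robot and the scene stay as the last step left them, time stands still between calls to the robot, and variables do not carry over. Pictures are saved under pics/ and viewed, at most 10 in all, crops included, and the job is handed in when it is done.

Besides the shell and the picture viewer there is one more tool, called by a JSON object that holds its "method" and its "body", one argument or row to a line. servo_tool: Moves the arm, as the interface text tells. Its arguments: {"type":"object","properties":{"deltas":{"type":"array","items":{"type":"object","properties":{"x":{"type":"number"},"y":{"type":"number"},"z":{"type":"number"},"rx":{"type":"number"},"ry":{"type":"number"},"rz":{"type":"number"},"gripper":{"type":"number"}}}},"newtons":{"type":"number"}},"required":["deltas"]}

```bash
mkdir -p pics; ls; cat > h.py <<'E'
from rig import r
import numpy as np, cv2
from scipy.spatial.transform import Rotation as R
def cam(n):
    p=r.camera_params(n); o=np.array(p['orientation'],float)
    M=o if o.shape==(3,3) else R.from_euler('xyz',o).as_matrix() if o.size==3 else R.from_quat(o).as_matrix()
    return np.array(p['mtx']),np.array(p['eye']),M
def unproj(n,uv,z):
    K,e,M=cam(n); d=M@np.linalg.inv(K)@np.array([uv[0],uv[1],1.]); return e+d*(z-e[2])/d[2]
def proj(n,P):
    K,e,M=cam(n); q=K@(M.T@(np.array(P,float)-e)); return q[:2]/q[2]
E
python3 - <<'E'
from h import *
for n in('scene','top'):
    f=r.grab_frame(n);cv2.imwrite(f'pics/{n}0.png',f)
    print(n,r.camera_params(n))
    for k in('press','ring','red_spoke'):print(k,r.recognise(k,n)[:2])
s=r.sense();print(s)
E
```

```text
pics
scene {'mtx': array([[506.38361349,   0.        , 280.01904645],
       [  0.        , 506.38361349, 211.0242113 ],
       [  0.        ,   0.        ,   1.        ]]), 'eye': array([1171.69629661, -303.65315614, 1171.36749491]), 'orientation': array([-2.57960156, -0.00583779,  1.0638473 ])}
press [{'box': [230.9, 165.8, 83.6, 93.4], 'conf': 0.65}]
ring [{'box': [237.5, 150.9, 62.8, 47.6], 'conf': 0.72}]
red_spoke [{'box': [236.9, 149.3, 66.0, 51.4], 'conf': 0.8}]
top {'mtx': array([[379.00718925,   0.        , 282.99283561],
       [  0.        , 379.00718925, 213.23895765],
       [  0.        ,   0.        ,   1.        ]]), 'eye': array([ 543.37107541,    8.04067741, 1259.25229486]), 'orientation': array([-3.08629833,  0.01755359, -1.56236698])}
press [{'box': [262.2, 201.9, 48.5, 58.1], 'conf': 0.6}]
ring [{'box': [253.1, 202.6, 62.7, 63.5], 'conf': 0.9}]
red_spoke [{'box': [251.0, 206.3, 65.6, 61.1], 'conf': 0.57}]
{'clock': 0.4, 'qpos': array([ 1.31259043e+00,  3.53134661e-01,  1.63348487e+00, -4.00656667e-07,
        1.15522807e+00, -2.43678627e-03]), 'qvel': array([-0.00127254, -0.0005794 , -0.00235931, -0.00019454,  0.0008816 ,
        0.00074235]), 'joint_efforts': array([ 1.60990374e-03, -6.04557896e+01, -3.42009294e+01,  2.09657455e-04,
        3.82029335e-03,  4.14174593e-06]), 'eef_pos': array([158.1239072 , 604.59813486, 231.16043929]), 'tcp_rot': array([-3.14133770e+00, -2.54755186e-07,  2.88582370e+00]), 'contact_force': array([ 0.67587607,  0.70125289, -0.42513121]), 'wrist_torque': array([-0.02332934,  0.02610847, -0.02928802]), 'grasp_force': 0.0, 'opening': 1.0076459311514026}
```

View pics/top0.png

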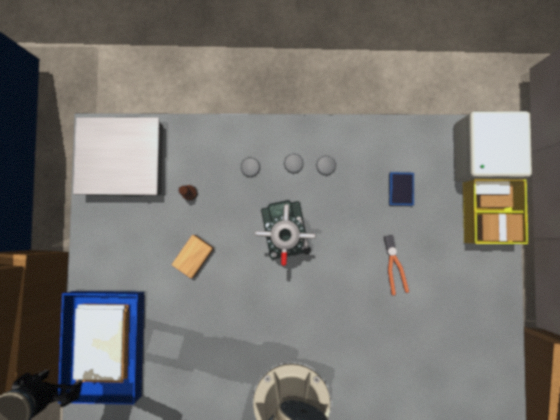

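View pics/scene0.png

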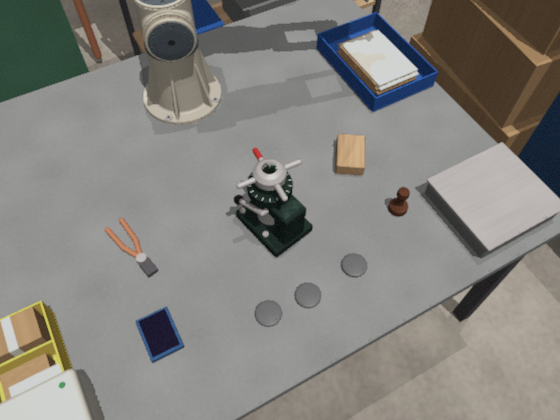

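Top: the ring hub is at about (285,234), with the red spoke pointing down towards the robot, ending at about (284,264). Scene: hub at about (270,175), red spoke tip at about (257,152). Next I'll zoom in to measure.

```bash
python3 - <<'E'
from h import *
a=cv2.imread('pics/top0.png')[190:280,240:330];b=cv2.imread('pics/scene0.png')[135:225,225:315]
cv2.imwrite('pics/z0.png',np.hstack([cv2.resize(x,(400,400),interpolation=cv2.INTER_CUBIC) for x in(a,b)]))
# red sleeve centroid
for n in('top','scene'):
    f=cv2.imread(f'pics/{n}0.png').astype(int); m=(f[...,2]>f[...,1]+60)&(f[...,2]>f[...,0]+60)
    box=(slice(230,270),slice(270,300)) if n=='top' else (slice(140,175),slice(240,275))
    v,u=np.nonzero(m[box]);print(n,u.mean()+box[1].start,v.mean()+box[0].start,len(u),unproj(n,(u.mean()+box[1].start,v.mean()+box[0].start),212))
for uv in((284,264),(286,205),(256,233),(315,236)):print(unproj('top',uv,210))
print(unproj('top',(285.5,234),232))
E
```

```text
top 283.46666666666664 258.12 75 [477.60413694  24.5687169  212.        ]
scene 256.8103448275862 152.8793103448276 58 [474.314236    26.00079444 212.        ]
[461.3888529  22.9974905 210.       ]
[624.26773582  18.79369082 210.        ]
[545.95065257 101.22869614 210.        ]
[539.04824715 -61.9257222  210.        ]
[543.86342256  19.29254678 232.        ]
```

View pics/z0.png

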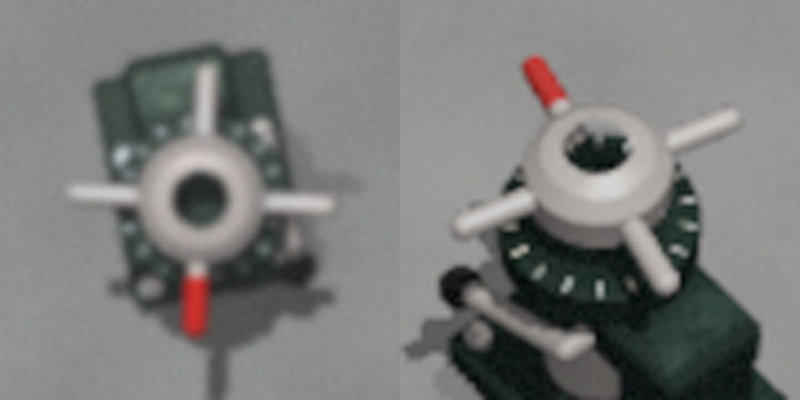

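The closer crop confirms the ring axis at about (543, 20). The red spoke points at about 177.5°, and clockwise turns it towards +y. I'll shut the fingers and approach from its counter-clockwise side.

{"method": "servo_tool", "body": {
  "deltas": [
    {"z": 40,"gripper": -1},
    {"z": 80,"y": -20,"gripper": -1},
    {"x": 40,"y": -65,"z": 80,"gripper": -1},
    {"x": 60,"y": -105,"z": 80,"rz": 0.1,"gripper": -1},
    {"x": 80,"y": -150,"z": 80,"rz": 0.2,"gripper": -1},
    {"x": 100,"y": -190,"z": 80,"rz": 0.3,"gripper": -1},
    {"x": 120,"y": -230,"z": 80,"rz": 0.4,"gripper": -1},
    {"x": 145,"y": -275,"z": 80,"rz": 0.5,"gripper": -1},
    {"x": 165,"y": -315,"z": 80,"rz": 0.6,"gripper": -1},
    {"x": 185,"y": -355,"z": 80,"rz": 0.73,"gripper": -1}
  ],
  "newtons": 60
}}

```text
invalid input
```

{"method": "servo_tool", "body": {
  "deltas": [
    {"x": 20,"y": -40},
    {"x": 40,"y": -85},
    {"x": 65,"y": -130},
    {"x": 85,"y": -170},
    {"x": 105,"y": -210},
    {"x": 125,"y": -245},
    {"x": 140,"y": -262},
    {"x": 140,"y": -262},
    {"x": 140,"y": -262},
    {"x": 140,"y": -262}
  ]
}}

```text
invalid input
```

{"method": "servo_tool", "body": {
  "deltas": [
    {"x": 0,"y": 0,"z": 40,"rx": 0,"ry": 0,"rz": 0,"gripper": -1},
    {"x": 0,"y": -20,"z": 80,"rx": 0,"ry": 0,"rz": 0,"gripper": -1},
    {"x": 40,"y": -65,"z": 80,"rx": 0,"ry": 0,"rz": 0,"gripper": -1},
    {"x": 60,"y": -105,"z": 80,"rx": 0,"ry": 0,"rz": 0.1,"gripper": -1},
    {"x": 80,"y": -150,"z": 80,"rx": 0,"ry": 0,"rz": 0.2,"gripper": -1},
    {"x": 100,"y": -190,"z": 80,"rx": 0,"ry": 0,"rz": 0.3,"gripper": -1},
    {"x": 120,"y": -230,"z": 80,"rx": 0,"ry": 0,"rz": 0.4,"gripper": -1},
    {"x": 145,"y": -275,"z": 80,"rx": 0,"ry": 0,"rz": 0.5,"gripper": -1},
    {"x": 165,"y": -315,"z": 80,"rx": 0,"ry": 0,"rz": 0.6,"gripper": -1},
    {"x": 185,"y": -355,"z": 80,"rx": 0,"ry": 0,"rz": 0.73,"gripper": -1}
  ],
  "newtons": 60
}}

```text
clock: 1.4
eef_pos: [342.7, 249.8, 311.6]
tcp_rot: [-3.142, 0.001, -2.67]
contact_force: [0.9, 0.9, -0.0]
opening: 0.002
grasp_force: 0.0
```

{"method": "servo_tool", "body": {
  "deltas": [
    {"x": 20,"y": -40,"z": 0,"rx": 0,"ry": 0,"rz": 0,"gripper": -1},
    {"x": 40,"y": -80,"z": 0,"rx": 0,"ry": 0,"rz": 0,"gripper": -1},
    {"x": 60,"y": -120,"z": 0,"rx": 0,"ry": 0,"rz": 0,"gripper": -1},
    {"x": 80,"y": -160,"z": 0,"rx": 0,"ry": 0,"rz": 0,"gripper": -1},
    {"x": 100,"y": -200,"z": 0,"rx": 0,"ry": 0,"rz": 0,"gripper": -1},
    {"x": 120,"y": -240,"z": 0,"rx": 0,"ry": 0,"rz": 0,"gripper": -1},
    {"x": 140,"y": -265,"z": 0,"rx": 0,"ry": 0,"rz": 0,"gripper": -1},
    {"x": 140,"y": -265,"z": -40,"rx": 0,"ry": 0,"rz": 0,"gripper": -1},
    {"x": 140,"y": -265,"z": -60,"rx": 0,"ry": 0,"rz": 0,"gripper": -1},
    {"x": 140,"y": -265,"z": -60,"rx": 0,"ry": 0,"rz": 0,"gripper": -1}
  ]
}}

```text
clock: 2.4
eef_pos: [480.3, -13.5, 248.7]
tcp_rot: [3.139, -0.005, -2.675]
contact_force: [-0.8, -0.4, 0.9]
opening: -0.001
grasp_force: 0.0
```

```bash
python3 - <<'E'
from h import *
s=r.sense();print(s['eef_pos'],s['tcp_rot'],s['contact_force'],s['qpos'])
a=r.grab_frame('top')[190:290,230:330];b=r.grab_frame('scene')[125:225,215:315]
cv2.imwrite('pics/z1.png',np.hstack([cv2.resize(x,(400,400),interpolation=cv2.INTER_CUBIC) for x in(a,b)]))
E
```

```text
[480.33621893 -13.52323428 248.6729868 ] [ 3.13907032 -0.0046059  -2.67482743] [-0.76453405 -0.44909642  0.9084839 ] [-3.12789935e-02  1.10116111e-01  1.90975431e+00  1.73320263e-05
  1.12697353e+00 -2.06884222e+00]
```

View pics/z1.png

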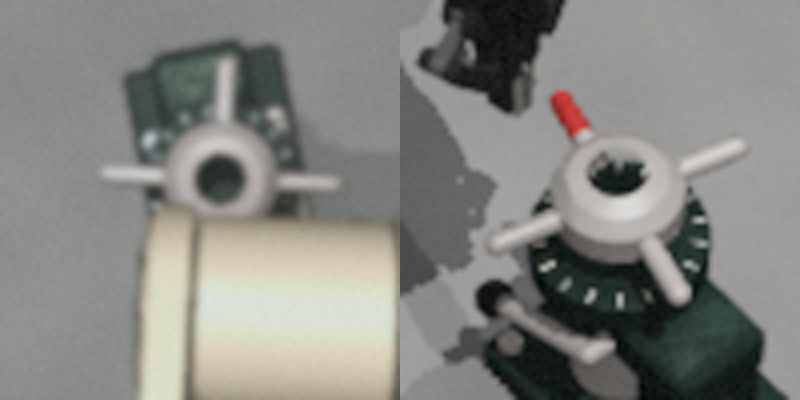

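The fingers are on the counter-clockwise side of the red spoke (scene crop: fingers about (480,95), sleeve about (572,118)) and clear of it. Lowering.

{"method": "servo_tool", "body": {
  "deltas": [
    {"x": 1,"y": 1,"z": -20,"rx": 0,"ry": 0,"rz": 0,"gripper": -1},
    {"x": 2,"y": 1,"z": -40,"rx": 0,"ry": 0,"rz": 0,"gripper": -1},
    {"x": 2,"y": 1,"z": -52,"rx": 0,"ry": 0,"rz": 0,"gripper": -1},
    {"x": 2,"y": 1,"z": -52,"rx": 0,"ry": 0,"rz": 0,"gripper": -1},
    {"x": 2,"y": 1,"z": -52,"rx": 0,"ry": 0,"rz": 0,"gripper": -1}
  ]
}}

```text
clock: 3.0
eef_pos: [484.8, -12.1, 200.3]
tcp_rot: [-3.141, 0.001, -2.674]
contact_force: [0.7, -0.6, 0.5]
opening: 0.002
grasp_force: 0.0
```

```bash
cat >> h.py <<'E'
C=np.array([543,20.])
def st():
    s=r.sense();p=s['eef_pos'];d=p[:2]-C;a=np.arctan2(d[1],d[0]);t=np.array([-np.sin(a),np.cos(a)]);f=s['contact_force']
    print('t %.1f phi %.1f r %.1f z %.1f yaw %.1f  Ftan(ccw+) %.1f Frad %.1f Fz %.1f'%(s['clock'],np.degrees(a)%360,np.hypot(*d),p[2],np.degrees(s['tcp_rot'][2])%360,f[:2]@t,f[:2]@d/np.hypot(*d),f[2]))
    return p,np.degrees(a)%360,np.degrees(s['tcp_rot'][2])%360
def rows(phis,r0=68,dyaw=0):
    p,a,y=st()
    for q in phis:
        t=C+r0*np.array([np.cos(np.radians(q)),np.sin(np.radians(q))])-p[:2]
        dy=(q+dyaw-y+180)%360-180
        print('%.0f: x %.1f y %.1f rz %.3f'%(q,*t,np.radians(dy)))
E
python3 - <<'E'
from h import *
rows(range(206,166,-2))
E
```

```text
t 3.0 phi 208.9 r 66.5 z 200.3 yaw 206.8  Ftan(ccw+) 0.9 Frad -0.4 Fz 0.5
206: x -2.9 y 2.3 rz -0.014
204: x -3.9 y 4.5 rz -0.049
202: x -4.9 y 6.6 rz -0.084
200: x -5.7 y 8.9 rz -0.119
198: x -6.5 y 11.1 rz -0.154
196: x -7.2 y 13.4 rz -0.189
194: x -7.8 y 15.7 rz -0.223
192: x -8.3 y 18.0 rz -0.258
190: x -8.8 y 20.3 rz -0.293
188: x -9.1 y 22.7 rz -0.328
186: x -9.4 y 25.0 rz -0.363
184: x -9.6 y 27.4 rz -0.398
182: x -9.8 y 29.7 rz -0.433
180: x -9.8 y 32.1 rz -0.468
178: x -9.8 y 34.5 rz -0.503
176: x -9.6 y 36.9 rz -0.538
174: x -9.4 y 39.2 rz -0.573
172: x -9.1 y 41.6 rz -0.607
170: x -8.8 y 43.9 rz -0.642
168: x -8.3 y 46.3 rz -0.677
```

{"method": "servo_tool", "body": {
  "deltas": [
    {"x": -3,"y": 2.3,"z": -2,"rx": 0,"ry": 0,"rz": -0.014,"gripper": -1},
    {"x": -4,"y": 4.5,"z": -2,"rx": 0,"ry": 0,"rz": -0.05,"gripper": -1},
    {"x": -5,"y": 6.6,"z": -2,"rx": 0,"ry": 0,"rz": -0.084,"gripper": -1},
    {"x": -5.7,"y": 8.9,"z": -2,"rx": 0,"ry": 0,"rz": -0.12,"gripper": -1},
    {"x": -6.5,"y": 11.1,"z": -2,"rx": 0,"ry": 0,"rz": -0.154,"gripper": -1},
    {"x": -7.2,"y": 13.4,"z": -2,"rx": 0,"ry": 0,"rz": -0.189,"gripper": -1},
    {"x": -7.2,"y": 13.4,"z": -2,"rx": 0,"ry": 0,"rz": -0.189,"gripper": -1}
  ]
}}

```text
clock: 3.7
eef_pos: [477.2, 1.4, 198.0]
tcp_rot: [-3.141, 0.001, -2.864]
contact_force: [-1.0, 0.1, -0.7]
opening: 0.003
grasp_force: 0.0
```

```bash
python3 -c "
from h import *
rows(range(195,180,-1))"
```

```text
t 3.7 phi 195.8 r 68.3 z 198.0 yaw 195.9  Ftan(ccw+) -0.4 Frad 0.9 Fz -0.7
195: x 0.1 y 1.0 rz -0.016
194: x -0.2 y 2.1 rz -0.033
193: x -0.5 y 3.3 rz -0.051
192: x -0.7 y 4.4 rz -0.068
191: x -1.0 y 5.6 rz -0.086
190: x -1.2 y 6.7 rz -0.103
189: x -1.4 y 7.9 rz -0.121
188: x -1.6 y 9.1 rz -0.138
187: x -1.7 y 10.3 rz -0.155
186: x -1.8 y 11.4 rz -0.173
185: x -2.0 y 12.6 rz -0.190
184: x -2.1 y 13.8 rz -0.208
183: x -2.1 y 15.0 rz -0.225
182: x -2.2 y 16.2 rz -0.243
181: x -2.2 y 17.4 rz -0.260
```

{"method": "servo_tool", "body": {
  "deltas": [
    {"x": 0,"y": 1,"z": 0,"rx": 0,"ry": 0,"rz": -0.016,"gripper": -1},
    {"x": -0.2,"y": 2.1,"z": 0,"rx": 0,"ry": 0,"rz": -0.033,"gripper": -1},
    {"x": -0.5,"y": 3.3,"z": 0,"rx": 0,"ry": 0,"rz": -0.051,"gripper": -1},
    {"x": -0.7,"y": 4.4,"z": 0,"rx": 0,"ry": 0,"rz": -0.068,"gripper": -1},
    {"x": -1,"y": 5.6,"z": 0,"rx": 0,"ry": 0,"rz": -0.086,"gripper": -1},
    {"x": -1.2,"y": 6.7,"z": 0,"rx": 0,"ry": 0,"rz": -0.103,"gripper": -1}
  ]
}}

```text
clock: 4.3
eef_pos: [475.8, 7.7, 197.3]
tcp_rot: [-3.141, -0.0, -2.967]
contact_force: [0.0, -2.5, 0.9]
opening: 0.001
grasp_force: 1.5
```

```bash
python3 -c "
from h import *
rows(range(190,177,-1))
f=r.grab_frame('scene')[125:225,215:315];cv2.imwrite('pics/z2.png',cv2.resize(f,(500,500),interpolation=cv2.INTER_CUBIC))"
```

```text
t 4.3 phi 190.4 r 68.3 z 197.3 yaw 190.0  Ftan(ccw+) 2.4 Frad 0.4 Fz 0.9
190: x 0.2 y 0.5 rz 0.000
189: x 0.0 y 1.7 rz -0.017
188: x -0.2 y 2.8 rz -0.035
187: x -0.3 y 4.0 rz -0.052
186: x -0.5 y 5.2 rz -0.069
185: x -0.6 y 6.4 rz -0.087
184: x -0.7 y 7.5 rz -0.104
183: x -0.7 y 8.7 rz -0.122
182: x -0.8 y 9.9 rz -0.139
181: x -0.8 y 11.1 rz -0.157
180: x -0.8 y 12.3 rz -0.174
179: x -0.8 y 13.5 rz -0.192
178: x -0.8 y 14.7 rz -0.209
```

View pics/z2.png

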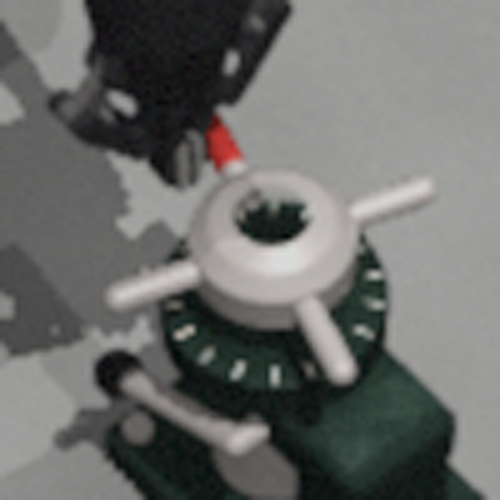

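The finger is touching the red sleeve (around (190,160) in the crop) at 2.4 N. The stop is at least four clicks away, so I'll push through the first click.

{"method": "servo_tool", "body": {
  "deltas": [
    {"x": 0,"y": 1.7,"z": 0,"rx": 0,"ry": 0,"rz": -0.017,"gripper": -1},
    {"x": -0.2,"y": 2.8,"z": 0,"rx": 0,"ry": 0,"rz": -0.035,"gripper": -1},
    {"x": -0.3,"y": 4,"z": 0,"rx": 0,"ry": 0,"rz": -0.052,"gripper": -1},
    {"x": -0.5,"y": 5.2,"z": 0,"rx": 0,"ry": 0,"rz": -0.07,"gripper": -1},
    {"x": -0.6,"y": 6.4,"z": 0,"rx": 0,"ry": 0,"rz": -0.087,"gripper": -1},
    {"x": -0.7,"y": 7.5,"z": 0,"rx": 0,"ry": 0,"rz": -0.104,"gripper": -1},
    {"x": -0.7,"y": 8.7,"z": 0,"rx": 0,"ry": 0,"rz": -0.122,"gripper": -1},
    {"x": -0.8,"y": 9.9,"z": 0,"rx": 0,"ry": 0,"rz": -0.14,"gripper": -1},
    {"x": -0.8,"y": 11.1,"z": 0,"rx": 0,"ry": 0,"rz": -0.157,"gripper": -1},
    {"x": -0.8,"y": 12.3,"z": 0,"rx": 0,"ry": 0,"rz": -0.174,"gripper": -1}
  ]
}}

```text
clock: 5.35
eef_pos: [475.1, 20.3, 197.3]
tcp_rot: [3.141, 0.0, -3.142]
contact_force: [0.6, -0.7, -0.4]
opening: 0.002
grasp_force: 0.0
```

```bash
python3 -c "
from h import *
rows(range(180,159,-1))"
```

```text
t 5.3 phi 179.7 r 67.9 z 197.3 yaw 180.0  Ftan(ccw+) 0.7 Frad -0.6 Fz -0.4
180: x -0.1 y -0.3 rz -0.000
179: x -0.1 y 0.8 rz -0.017
178: x -0.0 y 2.0 rz -0.035
177: x 0.0 y 3.2 rz -0.052
176: x 0.1 y 4.4 rz -0.070
175: x 0.2 y 5.6 rz -0.087
174: x 0.3 y 6.8 rz -0.105
173: x 0.4 y 7.9 rz -0.122
172: x 0.6 y 9.1 rz -0.140
171: x 0.8 y 10.3 rz -0.157
170: x 1.0 y 11.5 rz -0.175
169: x 1.2 y 12.6 rz -0.192
168: x 1.4 y 13.8 rz -0.209
167: x 1.7 y 15.0 rz -0.227
166: x 1.9 y 16.1 rz -0.244
165: x 2.2 y 17.3 rz -0.262
164: x 2.6 y 18.4 rz -0.279
163: x 2.9 y 19.5 rz -0.297
162: x 3.2 y 20.7 rz -0.314
161: x 3.6 y 21.8 rz -0.332
160: x 4.0 y 22.9 rz -0.349
```

{"method": "servo_tool", "body": {
  "deltas": [
    {"x": 0,"y": 2,"z": 0,"rx": 0,"ry": 0,"rz": -0.035,"gripper": -1},
    {"x": 0.1,"y": 4.4,"z": 0,"rx": 0,"ry": 0,"rz": -0.07,"gripper": -1},
    {"x": 0.3,"y": 6.8,"z": 0,"rx": 0,"ry": 0,"rz": -0.105,"gripper": -1},
    {"x": 0.6,"y": 9.1,"z": 0,"rx": 0,"ry": 0,"rz": -0.14,"gripper": -1},
    {"x": 1,"y": 11.5,"z": 0,"rx": 0,"ry": 0,"rz": -0.175,"gripper": -1},
    {"x": 1.4,"y": 13.8,"z": 0,"rx": 0,"ry": 0,"rz": -0.21,"gripper": -1},
    {"x": 1.9,"y": 16.1,"z": 0,"rx": 0,"ry": 0,"rz": -0.244,"gripper": -1},
    {"x": 2.6,"y": 18.4,"z": 0,"rx": 0,"ry": 0,"rz": -0.279,"gripper": -1},
    {"x": 3.2,"y": 20.7,"z": 0,"rx": 0,"ry": 0,"rz": -0.314,"gripper": -1},
    {"x": 4,"y": 22.9,"z": 0,"rx": 0,"ry": 0,"rz": -0.349,"gripper": -1}
  ]
}}

```text
clock: 6.35
eef_pos: [479.0, 43.2, 197.3]
tcp_rot: [3.141, -0.0, 2.792]
contact_force: [-0.1, 0.7, 0.0]
opening: -0.001
grasp_force: 0.0
```

```bash
python3 -c "
from h import *
rows(range(158,139,-2))"
```

```text
t 6.3 phi 160.0 r 68.1 z 197.3 yaw 160.0  Ftan(ccw+) -0.6 Frad 0.4 Fz 0.0
158: x 0.9 y 2.2 rz -0.034
156: x 1.9 y 4.4 rz -0.069
154: x 2.9 y 6.6 rz -0.104
152: x 3.9 y 8.7 rz -0.139
150: x 5.1 y 10.8 rz -0.174
148: x 6.3 y 12.8 rz -0.209
146: x 7.6 y 14.8 rz -0.244
144: x 9.0 y 16.7 rz -0.279
142: x 10.4 y 18.6 rz -0.313
140: x 11.9 y 20.5 rz -0.348
```

{"method": "servo_tool", "body": {
  "deltas": [
    {"x": 0.9,"y": 2.2,"z": 0,"rx": 0,"ry": 0,"rz": -0.035,"gripper": -1},
    {"x": 1.9,"y": 4.4,"z": 0,"rx": 0,"ry": 0,"rz": -0.07,"gripper": -1},
    {"x": 2.9,"y": 6.6,"z": 0,"rx": 0,"ry": 0,"rz": -0.105,"gripper": -1},
    {"x": 3.9,"y": 8.7,"z": 0,"rx": 0,"ry": 0,"rz": -0.14,"gripper": -1},
    {"x": 5.1,"y": 10.8,"z": 0,"rx": 0,"ry": 0,"rz": -0.175,"gripper": -1},
    {"x": 6.3,"y": 12.8,"z": 0,"rx": 0,"ry": 0,"rz": -0.21,"gripper": -1},
    {"x": 7.6,"y": 14.8,"z": 0,"rx": 0,"ry": 0,"rz": -0.244,"gripper": -1},
    {"x": 9,"y": 16.7,"z": 0,"rx": 0,"ry": 0,"rz": -0.279,"gripper": -1},
    {"x": 10.4,"y": 18.6,"z": 0,"rx": 0,"ry": 0,"rz": -0.314,"gripper": -1},
    {"x": 11.9,"y": 20.5,"z": 0,"rx": 0,"ry": 0,"rz": -0.349,"gripper": -1}
  ]
}}

```text
clock: 7.35
eef_pos: [491.0, 63.7, 197.3]
tcp_rot: [3.141, -0.0, 2.443]
contact_force: [-0.3, 0.2, 0.7]
opening: 0.001
grasp_force: 0.0
```

```bash
python3 -c "
from h import *
rows(range(138,119,-2))
f=r.grab_frame('scene')[125:225,215:315];cv2.imwrite('pics/z3.png',cv2.resize(f,(500,500),interpolation=cv2.INTER_CUBIC))"
```

```text
t 7.3 phi 139.9 r 67.9 z 197.3 yaw 140.0  Ftan(ccw+) 0.0 Frad 0.4 Fz 0.7
138: x 1.5 y 1.8 rz -0.034
136: x 3.1 y 3.5 rz -0.069
134: x 4.8 y 5.2 rz -0.104
132: x 6.5 y 6.8 rz -0.139
130: x 8.3 y 8.4 rz -0.174
128: x 10.1 y 9.9 rz -0.209
126: x 12.0 y 11.3 rz -0.244
124: x 14.0 y 12.7 rz -0.279
122: x 16.0 y 13.9 rz -0.314
120: x 18.0 y 15.2 rz -0.348
```

View pics/z3.png

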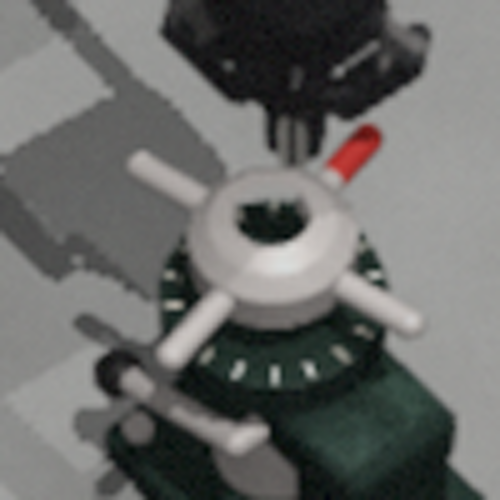

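The spoke has moved about 60° (three clicks; red sleeve about (355,155)) and the finger is clear behind it. Click four is safe.

{"method": "servo_tool", "body": {
  "deltas": [
    {"x": 1.5,"y": 1.8,"z": 0,"rx": 0,"ry": 0,"rz": -0.035,"gripper": -1},
    {"x": 3.1,"y": 3.5,"z": 0,"rx": 0,"ry": 0,"rz": -0.07,"gripper": -1},
    {"x": 4.8,"y": 5.2,"z": 0,"rx": 0,"ry": 0,"rz": -0.105,"gripper": -1},
    {"x": 6.5,"y": 6.8,"z": 0,"rx": 0,"ry": 0,"rz": -0.14,"gripper": -1},
    {"x": 8.3,"y": 8.4,"z": 0,"rx": 0,"ry": 0,"rz": -0.175,"gripper": -1},
    {"x": 10.1,"y": 9.9,"z": 0,"rx": 0,"ry": 0,"rz": -0.21,"gripper": -1},
    {"x": 12,"y": 11.3,"z": 0,"rx": 0,"ry": 0,"rz": -0.244,"gripper": -1},
    {"x": 14,"y": 12.7,"z": 0,"rx": 0,"ry": 0,"rz": -0.279,"gripper": -1},
    {"x": 16,"y": 13.9,"z": 0,"rx": 0,"ry": 0,"rz": -0.314,"gripper": -1},
    {"x": 18,"y": 15.2,"z": 0,"rx": 0,"ry": 0,"rz": -0.349,"gripper": -1}
  ]
}}

```text
clock: 8.4
eef_pos: [509.0, 78.8, 197.3]
tcp_rot: [3.142, -0.0, 2.095]
contact_force: [0.8, 0.6, 0.8]
opening: -0.004
grasp_force: 0.0
```

```bash
python3 -c "
from h import *
rows(range(119,105,-1))"
```

```text
t 8.4 phi 120.0 r 68.0 z 197.3 yaw 120.0  Ftan(ccw+) -1.0 Frad 0.2 Fz 0.8
119: x 1.0 y 0.6 rz -0.018
118: x 2.1 y 1.2 rz -0.035
117: x 3.1 y 1.8 rz -0.053
116: x 4.2 y 2.3 rz -0.070
115: x 5.3 y 2.8 rz -0.088
114: x 6.3 y 3.3 rz -0.105
113: x 7.4 y 3.8 rz -0.123
112: x 8.5 y 4.2 rz -0.140
111: x 9.6 y 4.7 rz -0.157
110: x 10.8 y 5.1 rz -0.175
109: x 11.9 y 5.5 rz -0.192
108: x 13.0 y 5.8 rz -0.210
107: x 14.1 y 6.2 rz -0.227
106: x 15.3 y 6.5 rz -0.245
```

Now for the careful approach: this notch could be the stop, with contact expected at about 113°.

{"method": "servo_tool", "body": {
  "deltas": [
    {"x": 2.1,"y": 1.2,"z": 0,"rx": 0,"ry": 0,"rz": -0.035,"gripper": -1},
    {"x": 4.2,"y": 2.3,"z": 0,"rx": 0,"ry": 0,"rz": -0.07,"gripper": -1},
    {"x": 6.3,"y": 3.3,"z": 0,"rx": 0,"ry": 0,"rz": -0.105,"gripper": -1},
    {"x": 7.4,"y": 3.8,"z": 0,"rx": 0,"ry": 0,"rz": -0.123,"gripper": -1},
    {"x": 8.5,"y": 4.2,"z": 0,"rx": 0,"ry": 0,"rz": -0.14,"gripper": -1},
    {"x": 9.6,"y": 4.7,"z": 0,"rx": 0,"ry": 0,"rz": -0.157,"gripper": -1},
    {"x": 9.6,"y": 4.7,"z": 0,"rx": 0,"ry": 0,"rz": -0.157,"gripper": -1}
  ]
}}

```text
clock: 9.1
eef_pos: [518.4, 83.4, 197.2]
tcp_rot: [-3.141, -0.0, 1.939]
contact_force: [-3.1, -0.2, 0.5]
opening: 0.002
grasp_force: 1.6
```

```bash
python3 -c "
from h import *
rows(range(111,99,-1))"
```

```text
t 9.1 phi 111.2 r 68.0 z 197.2 yaw 111.1  Ftan(ccw+) 3.0 Frad 1.0 Fz 0.5
111: x 0.2 y 0.0 rz -0.001
110: x 1.3 y 0.5 rz -0.019
109: x 2.5 y 0.9 rz -0.036
108: x 3.6 y 1.2 rz -0.054
107: x 4.7 y 1.6 rz -0.071
106: x 5.8 y 1.9 rz -0.089
105: x 7.0 y 2.2 rz -0.106
104: x 8.1 y 2.5 rz -0.123
103: x 9.3 y 2.8 rz -0.141
102: x 10.5 y 3.1 rz -0.158
101: x 11.6 y 3.3 rz -0.176
100: x 12.8 y 3.5 rz -0.193
```

{"method": "servo_tool", "body": {
  "deltas": [
    {"x": 0.7,"y": 0.2,"z": 0,"rx": 0,"ry": 0,"rz": -0.01,"gripper": -1},
    {"x": 1.3,"y": 0.5,"z": 0,"rx": 0,"ry": 0,"rz": -0.019,"gripper": -1},
    {"x": 2.0,"y": 0.7,"z": 0,"rx": 0,"ry": 0,"rz": -0.028,"gripper": -1},
    {"x": 2.0,"y": 0.7,"z": 0,"rx": 0,"ry": 0,"rz": -0.028,"gripper": -1}
  ]
}}

```text
clock: 9.5
eef_pos: [521.0, 84.2, 197.4]
tcp_rot: [3.141, 0.0, 1.911]
contact_force: [-1.8, -0.8, -1.2]
opening: 0.001
grasp_force: 0.7
```

```bash
python3 -c "
from h import *
rows(range(110,99,-1))"
```

```text
t 9.5 phi 108.9 r 67.9 z 197.4 yaw 109.5  Ftan(ccw+) 1.9 Frad -0.2 Fz -1.2
110: x -1.2 y -0.3 rz 0.009
109: x -0.1 y 0.1 rz -0.008
108: x 1.0 y 0.4 rz -0.026
107: x 2.1 y 0.8 rz -0.043
106: x 3.3 y 1.1 rz -0.061
105: x 4.4 y 1.5 rz -0.078
104: x 5.6 y 1.8 rz -0.096
103: x 6.7 y 2.0 rz -0.113
102: x 7.9 y 2.3 rz -0.130
101: x 9.0 y 2.5 rz -0.148
100: x 10.2 y 2.7 rz -0.165
```

It gives way, so this isn't the stop. Completing click five.

{"method": "servo_tool", "body": {
  "deltas": [
    {"x": 1,"y": 0.4,"z": 0,"rx": 0,"ry": 0,"rz": -0.026,"gripper": -1},
    {"x": 2.1,"y": 0.8,"z": 0,"rx": 0,"ry": 0,"rz": -0.043,"gripper": -1},
    {"x": 3.3,"y": 1.1,"z": 0,"rx": 0,"ry": 0,"rz": -0.061,"gripper": -1},
    {"x": 4.4,"y": 1.5,"z": 0,"rx": 0,"ry": 0,"rz": -0.078,"gripper": -1},
    {"x": 5.6,"y": 1.8,"z": 0,"rx": 0,"ry": 0,"rz": -0.096,"gripper": -1},
    {"x": 6.7,"y": 2,"z": 0,"rx": 0,"ry": 0,"rz": -0.113,"gripper": -1},
    {"x": 7.9,"y": 2.3,"z": 0,"rx": 0,"ry": 0,"rz": -0.13,"gripper": -1},
    {"x": 9,"y": 2.5,"z": 0,"rx": 0,"ry": 0,"rz": -0.148,"gripper": -1},
    {"x": 10.2,"y": 2.7,"z": 0,"rx": 0,"ry": 0,"rz": -0.165,"gripper": -1},
    {"x": 10.2,"y": 2.7,"z": 0,"rx": 0,"ry": 0,"rz": -0.165,"gripper": -1}
  ]
}}

```text
clock: 10.5
eef_pos: [530.9, 86.9, 197.3]
tcp_rot: [3.142, -0.0, 1.745]
contact_force: [0.3, 0.3, -0.6]
opening: -0.001
grasp_force: 0.0
```

```bash
python3 -c "
from h import *
rows(range(99,86,-1))"
```

```text
t 10.5 phi 100.3 r 68.0 z 197.3 yaw 100.0  Ftan(ccw+) -0.4 Frad 0.2 Fz -0.6
99: x 1.5 y 0.3 rz -0.017
98: x 2.6 y 0.5 rz -0.035
97: x 3.8 y 0.6 rz -0.052
96: x 5.0 y 0.8 rz -0.070
95: x 6.2 y 0.9 rz -0.087
94: x 7.4 y 1.0 rz -0.105
93: x 8.5 y 1.0 rz -0.122
92: x 9.7 y 1.1 rz -0.140
91: x 10.9 y 1.1 rz -0.157
90: x 12.1 y 1.1 rz -0.174
89: x 13.3 y 1.1 rz -0.192
88: x 14.5 y 1.1 rz -0.209
87: x 15.7 y 1.0 rz -0.227
```

{"method": "servo_tool", "body": {
  "deltas": [
    {"x": 2.6,"y": 0.5,"z": 0,"rx": 0,"ry": 0,"rz": -0.035,"gripper": -1},
    {"x": 5,"y": 0.8,"z": 0,"rx": 0,"ry": 0,"rz": -0.07,"gripper": -1},
    {"x": 7.4,"y": 1,"z": 0,"rx": 0,"ry": 0,"rz": -0.105,"gripper": -1},
    {"x": 8.5,"y": 1,"z": 0,"rx": 0,"ry": 0,"rz": -0.122,"gripper": -1},
    {"x": 9.7,"y": 1.1,"z": 0,"rx": 0,"ry": 0,"rz": -0.14,"gripper": -1},
    {"x": 10.9,"y": 1.1,"z": 0,"rx": 0,"ry": 0,"rz": -0.157,"gripper": -1},
    {"x": 10.9,"y": 1.1,"z": 0,"rx": 0,"ry": 0,"rz": -0.157,"gripper": -1}
  ]
}}

```text
clock: 11.2
eef_pos: [541.6, 87.9, 197.2]
tcp_rot: [-3.141, 0.0, 1.589]
contact_force: [-3.3, -0.1, -0.1]
opening: -0.001
grasp_force: 1.3
```

```bash
python3 -c "
from h import *
rows(range(90,79,-1))"
```

```text
t 11.2 phi 91.2 r 67.9 z 197.2 yaw 91.0  Ftan(ccw+) 3.3 Frad -0.1 Fz -0.1
90: x 1.4 y 0.1 rz -0.018
89: x 2.6 y 0.1 rz -0.035
88: x 3.8 y 0.1 rz -0.053
87: x 4.9 y 0.0 rz -0.070
86: x 6.1 y -0.1 rz -0.088
85: x 7.3 y -0.1 rz -0.105
84: x 8.5 y -0.3 rz -0.123
83: x 9.7 y -0.4 rz -0.140
82: x 10.8 y -0.5 rz -0.157
81: x 12.0 y -0.7 rz -0.175
80: x 13.2 y -0.9 rz -0.192
```

Much the same force as at the last notch. A small step next.

{"method": "servo_tool", "body": {
  "deltas": [
    {"x": 0.7,"y": 0,"z": 0,"rx": 0,"ry": 0,"rz": -0.01,"gripper": -1},
    {"x": 1.4,"y": 0,"z": 0,"rx": 0,"ry": 0,"rz": -0.019,"gripper": -1},
    {"x": 2.1,"y": 0,"z": 0,"rx": 0,"ry": 0,"rz": -0.028,"gripper": -1},
    {"x": 2.1,"y": 0,"z": 0,"rx": 0,"ry": 0,"rz": -0.028,"gripper": -1}
  ]
}}

```text
clock: 11.6
eef_pos: [544.5, 88.1, 197.5]
tcp_rot: [3.14, -0.0, 1.561]
contact_force: [0.2, 0.1, 0.2]
opening: 0.001
grasp_force: 0.0
```

```bash
python3 -c "
from h import *
rows(range(89,78,-1))"
```

```text
t 11.6 phi 88.8 r 68.1 z 197.5 yaw 89.4  Ftan(ccw+) -0.2 Frad 0.1 Fz 0.2
89: x -0.3 y -0.1 rz -0.007
88: x 0.9 y -0.1 rz -0.025
87: x 2.1 y -0.1 rz -0.042
86: x 3.3 y -0.2 rz -0.060
85: x 4.4 y -0.3 rz -0.077
84: x 5.6 y -0.4 rz -0.095
83: x 6.8 y -0.6 rz -0.112
82: x 8.0 y -0.7 rz -0.130
81: x 9.2 y -0.9 rz -0.147
80: x 10.3 y -1.1 rz -0.164
79: x 11.5 y -1.3 rz -0.182
```

```bash
cat >> h.py <<'E'
def red():
    for n,b in(('top',(190,280,240,330)),('scene',(125,225,215,330))):
        f=r.grab_frame(n)[b[0]:b[1],b[2]:b[3]].astype(int); m=(f[...,2]>f[...,1]+50)&(f[...,2]>f[...,0]+50)
        v,u=np.nonzero(m)
        if len(u)<5: print(n,'none');continue
        P=unproj(n,(u.mean()+b[2],v.mean()+b[0]),212)[:2]-C
        print(n,len(u),'red ang %.1f r %.1f'%(np.degrees(np.arctan2(P[1],P[0]))%360,np.hypot(*P)))
E
python3 -c "
from h import *
red()"
```

```text
top none
scene 76 red ang 68.9 r 68.1
```

```bash
python3 -c "
from h import *
st();red();st()"
```

```text
t 11.7 phi 88.8 r 68.1 z 197.5 yaw 89.4  Ftan(ccw+) 0.5 Frad -0.4 Fz -0.5
top none
scene 76 red ang 66.1 r 68.0
t 11.8 phi 89.1 r 68.0 z 197.5 yaw 89.4  Ftan(ccw+) 0.1 Frad 0.5 Fz 0.2
```

The ring is still easing into notch six (the snap is slow). I'll move up behind it and look once it settles.

{"method": "servo_tool", "body": {
  "deltas": [
    {"x": 0,"y": 0,"z": 0,"rx": 0,"ry": 0,"rz": 0,"gripper": -1},
    {"x": 0,"y": 0,"z": 0,"rx": 0,"ry": 0,"rz": 0,"gripper": -1},
    {"x": 0,"y": 0,"z": 0,"rx": 0,"ry": 0,"rz": 0,"gripper": -1},
    {"x": 2.1,"y": 0,"z": 0,"rx": 0,"ry": 0,"rz": -0.042,"gripper": -1},
    {"x": 4.4,"y": -0.2,"z": 0,"rx": 0,"ry": 0,"rz": -0.077,"gripper": -1},
    {"x": 6.8,"y": -0.5,"z": 0,"rx": 0,"ry": 0,"rz": -0.112,"gripper": -1},
    {"x": 9.2,"y": -0.8,"z": 0,"rx": 0,"ry": 0,"rz": -0.147,"gripper": -1},
    {"x": 9.2,"y": -0.8,"z": 0,"rx": 0,"ry": 0,"rz": -0.147,"gripper": -1}
  ]
}}

```text
clock: 12.6
eef_pos: [553.2, 87.2, 197.3]
tcp_rot: [3.141, -0.0, 1.414]
contact_force: [-0.1, -0.1, -0.2]
opening: -0.0
grasp_force: 0.0
```

```bash
python3 -c "
from h import *
red()
rows(range(80,63,-1))
cv2.imwrite('pics/z4.png',cv2.resize(r.grab_frame('scene')[125:225,215:315],(500,500),interpolation=cv2.INTER_CUBIC))"
```

```text
top none
scene 79 red ang 59.9 r 67.4
t 12.7 phi 81.7 r 67.9 z 197.2 yaw 81.1  Ftan(ccw+) 0.7 Frad 0.2 Fz -0.6
80: x 2.0 y -0.2 rz -0.019
79: x 3.1 y -0.4 rz -0.036
78: x 4.3 y -0.6 rz -0.054
77: x 5.5 y -0.9 rz -0.071
76: x 6.6 y -1.2 rz -0.089
75: x 7.8 y -1.5 rz -0.106
74: x 8.9 y -1.8 rz -0.124
73: x 10.0 y -2.1 rz -0.141
72: x 11.2 y -2.5 rz -0.158
71: x 12.3 y -2.9 rz -0.176
70: x 13.4 y -3.3 rz -0.193
69: x 14.5 y -3.7 rz -0.211
68: x 15.6 y -4.1 rz -0.228
67: x 16.7 y -4.6 rz -0.246
66: x 17.8 y -5.0 rz -0.263
65: x 18.9 y -5.5 rz -0.281
64: x 20.0 y -6.0 rz -0.298
```

View pics/z4.png

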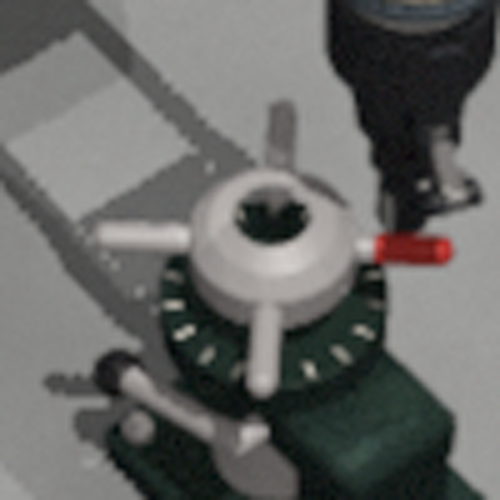

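The red spoke now points at about 58° (sleeve about (415,250)), which is six clicks in, and the finger is just behind it. The stop is here or one click on, so I'll take small steps.

{"method": "servo_tool", "body": {
  "deltas": [
    {"x": 1,"y": 0,"z": 0,"rx": 0,"ry": 0,"rz": -0.01,"gripper": -1},
    {"x": 2,"y": -0.2,"z": 0,"rx": 0,"ry": 0,"rz": -0.019,"gripper": -1},
    {"x": 3.1,"y": -0.4,"z": 0,"rx": 0,"ry": 0,"rz": -0.036,"gripper": -1},
    {"x": 4.3,"y": -0.6,"z": 0,"rx": 0,"ry": 0,"rz": -0.054,"gripper": -1},
    {"x": 5.5,"y": -0.9,"z": 0,"rx": 0,"ry": 0,"rz": -0.071,"gripper": -1},
    {"x": 6.6,"y": -1.2,"z": 0,"rx": 0,"ry": 0,"rz": -0.089,"gripper": -1},
    {"x": 6.6,"y": -1.2,"z": 0,"rx": 0,"ry": 0,"rz": -0.089,"gripper": -1}
  ]
}}

```text
clock: 13.45
eef_pos: [557.3, 86.9, 197.0]
tcp_rot: [-3.136, -0.0, 1.323]
contact_force: [-10.4, 5.8, 6.2]
opening: -0.001
grasp_force: 6.0
```

```bash
python3 -c "
from h import *
rows(range(76,69,-1));red()"
```

```text
t 13.4 phi 77.9 r 68.4 z 197.0 yaw 75.8  Ftan(ccw+) 11.4 Frad 3.5 Fz 6.2
76: x 2.2 y -0.9 rz 0.003
75: x 3.3 y -1.2 rz -0.014
74: x 4.5 y -1.5 rz -0.032
73: x 5.6 y -1.9 rz -0.049
72: x 6.7 y -2.2 rz -0.067
71: x 7.8 y -2.6 rz -0.084
70: x 9.0 y -3.0 rz -0.101
top none
scene 81 red ang 60.2 r 68.3
```

The force has risen to 11.4 N while the finger and the ring both stand still, well above the 3–5 N notch force. That is the hard stop. I'll back off and swing over to the cw side of the next spoke.

{"method": "servo_tool", "body": {
  "deltas": [
    {"x": -4.7,"y": 1,"z": 0,"rx": 0,"ry": 0,"rz": 0.07,"gripper": -1},
    {"x": -9.4,"y": 1.7,"z": 0,"rx": 0,"ry": 0,"rz": 0.14,"gripper": -1},
    {"x": -9.4,"y": 1.7,"z": 0,"rx": 0,"ry": 0,"rz": 0.14,"gripper": -1},
    {"x": -9.4,"y": 1.7,"z": 0,"rx": 0,"ry": 0,"rz": 0.14,"gripper": -1}
  ]
}}

```text
clock: 13.95
eef_pos: [550.5, 87.6, 197.4]
tcp_rot: [3.141, -0.0, 1.463]
contact_force: [0.2, -0.1, -0.2]
opening: -0.001
grasp_force: 0.0
```

```bash
python3 -c "
from h import *
rows(range(90,123,4));red()"
```

```text
t 13.9 phi 83.7 r 68.1 z 197.4 yaw 83.8  Ftan(ccw+) -0.2 Frad -0.0 Fz -0.2
90: x -7.5 y 0.4 rz 0.108
94: x -12.2 y 0.2 rz 0.178
98: x -16.9 y -0.3 rz 0.248
102: x -21.6 y -1.1 rz 0.317
106: x -26.2 y -2.3 rz 0.387
110: x -30.7 y -3.7 rz 0.457
114: x -35.1 y -5.5 rz 0.527
118: x -39.4 y -7.6 rz 0.597
122: x -43.5 y -10.0 rz 0.667
top none
scene 80 red ang 59.9 r 67.7
```

{"method": "servo_tool", "body": {
  "deltas": [
    {"x": -7.5,"y": 0.4,"z": 0,"rx": 0,"ry": 0,"rz": 0.108,"gripper": -1},
    {"x": -12.2,"y": 0.2,"z": 0,"rx": 0,"ry": 0,"rz": 0.178,"gripper": -1},
    {"x": -16.9,"y": -0.3,"z": 0,"rx": 0,"ry": 0,"rz": 0.248,"gripper": -1},
    {"x": -21.6,"y": -1.1,"z": 0,"rx": 0,"ry": 0,"rz": 0.317,"gripper": -1},
    {"x": -26.2,"y": -2.3,"z": 0,"rx": 0,"ry": 0,"rz": 0.387,"gripper": -1},
    {"x": -30.7,"y": -3.7,"z": 0,"rx": 0,"ry": 0,"rz": 0.457,"gripper": -1},
    {"x": -35.1,"y": -5.5,"z": 0,"rx": 0,"ry": 0,"rz": 0.527,"gripper": -1},
    {"x": -39.4,"y": -7.6,"z": 0,"rx": 0,"ry": 0,"rz": 0.597,"gripper": -1},
    {"x": -43.5,"y": -10,"z": 0,"rx": 0,"ry": 0,"rz": 0.667,"gripper": -1},
    {"x": -43.5,"y": -10,"z": 0,"rx": 0,"ry": 0,"rz": 0.667,"gripper": -1}
  ]
}}

```text
clock: 15.05
eef_pos: [506.4, 77.4, 197.3]
tcp_rot: [-3.141, 0.0, 2.132]
contact_force: [0.3, 0.4, -0.1]
opening: -0.003
grasp_force: 0.0
```

```bash
python3 -c "
from h import *
rows(range(123,142,1));red()"
```

```text
t 15.1 phi 122.5 r 68.1 z 197.3 yaw 122.1  Ftan(ccw+) -0.4 Frad 0.2 Fz -0.1
123: x -0.5 y -0.4 rz 0.015
124: x -1.5 y -1.1 rz 0.032
125: x -2.4 y -1.7 rz 0.050
126: x -3.4 y -2.4 rz 0.067
127: x -4.4 y -3.1 rz 0.085
128: x -5.3 y -3.8 rz 0.102
129: x -6.2 y -4.6 rz 0.120
130: x -7.1 y -5.3 rz 0.137
131: x -8.0 y -6.1 rz 0.155
132: x -8.9 y -6.9 rz 0.172
133: x -9.8 y -7.7 rz 0.189
134: x -10.7 y -8.5 rz 0.207
135: x -11.5 y -9.3 rz 0.224
136: x -12.3 y -10.2 rz 0.242
137: x -13.2 y -11.1 rz 0.259
138: x -14.0 y -11.9 rz 0.277
139: x -14.8 y -12.8 rz 0.294
140: x -15.5 y -13.7 rz 0.312
141: x -16.3 y -14.6 rz 0.329
top 70 red ang 58.2 r 67.4
scene 90 red ang 59.9 r 67.8
```

{"method": "servo_tool", "body": {
  "deltas": [
    {"x": -2.4,"y": -1.7,"z": 0,"rx": 0,"ry": 0,"rz": 0.05,"gripper": -1},
    {"x": -4.4,"y": -3.1,"z": 0,"rx": 0,"ry": 0,"rz": 0.085,"gripper": -1},
    {"x": -6.2,"y": -4.6,"z": 0,"rx": 0,"ry": 0,"rz": 0.12,"gripper": -1},
    {"x": -7.1,"y": -5.3,"z": 0,"rx": 0,"ry": 0,"rz": 0.137,"gripper": -1},
    {"x": -8,"y": -6.1,"z": 0,"rx": 0,"ry": 0,"rz": 0.155,"gripper": -1},
    {"x": -8.9,"y": -6.9,"z": 0,"rx": 0,"ry": 0,"rz": 0.172,"gripper": -1},
    {"x": -9.8,"y": -7.7,"z": 0,"rx": 0,"ry": 0,"rz": 0.189,"gripper": -1},
    {"x": -10.7,"y": -8.5,"z": 0,"rx": 0,"ry": 0,"rz": 0.207,"gripper": -1},
    {"x": -11.5,"y": -9.3,"z": 0,"rx": 0,"ry": 0,"rz": 0.224,"gripper": -1},
    {"x": -12.3,"y": -10.2,"z": 0,"rx": 0,"ry": 0,"rz": 0.242,"gripper": -1}
  ]
}}

```text
clock: 16.15
eef_pos: [494.3, 67.3, 197.3]
tcp_rot: [-3.141, 0.0, 2.375]
contact_force: [1.5, 0.8, -0.1]
opening: -0.0
grasp_force: 0.8
```

```bash
python3 -c "
from h import *
rows(range(136,146,1));red();red()"
```

```text
t 16.1 phi 135.8 r 67.9 z 197.3 yaw 136.1  Ftan(ccw+) -1.7 Frad -0.5 Fz -0.1
136: x -0.2 y -0.0 rz -0.002
137: x -1.0 y -0.9 rz 0.016
138: x -1.8 y -1.8 rz 0.033
139: x -2.6 y -2.7 rz 0.051
140: x -3.4 y -3.6 rz 0.068
141: x -4.2 y -4.5 rz 0.085
142: x -4.9 y -5.4 rz 0.103
143: x -5.6 y -6.4 rz 0.120
144: x -6.3 y -7.3 rz 0.138
145: x -7.0 y -8.3 rz 0.155
top 72 red ang 67.0 r 67.0
scene 84 red ang 69.2 r 68.5
top 70 red ang 67.7 r 67.0
scene 84 red ang 69.2 r 68.5
```

{"method": "servo_tool", "body": {
  "deltas": [
    {"x": -1,"y": -0.9,"z": 0,"rx": 0,"ry": 0,"rz": 0.016,"gripper": -1},
    {"x": -1.8,"y": -1.8,"z": 0,"rx": 0,"ry": 0,"rz": 0.033,"gripper": -1},
    {"x": -2.6,"y": -2.7,"z": 0,"rx": 0,"ry": 0,"rz": 0.051,"gripper": -1},
    {"x": -2.6,"y": -2.7,"z": 0,"rx": 0,"ry": 0,"rz": 0.051,"gripper": -1},
    {"x": -2.6,"y": -2.7,"z": 0,"rx": 0,"ry": 0,"rz": 0.051,"gripper": -1},
    {"x": -2.6,"y": -2.7,"z": 0,"rx": 0,"ry": 0,"rz": 0.051,"gripper": -1},
    {"x": -2.6,"y": -2.7,"z": 0,"rx": 0,"ry": 0,"rz": 0.051,"gripper": -1},
    {"x": -2.6,"y": -2.7,"z": 0,"rx": 0,"ry": 0,"rz": 0.051,"gripper": -1},
    {"x": -2.6,"y": -2.7,"z": 0,"rx": 0,"ry": 0,"rz": 0.051,"gripper": -1},
    {"x": -2.6,"y": -2.7,"z": 0,"rx": 0,"ry": 0,"rz": 0.051,"gripper": -1}
  ]
}}

```text
clock: 17.35
eef_pos: [491.7, 64.8, 197.3]
tcp_rot: [-3.141, -0.0, 2.425]
contact_force: [-0.4, -1.0, -0.4]
opening: -0.002
grasp_force: 0.0
```

```bash
python3 -c "
from h import *
red();rows(range(139,161,1))"
```

```text
top 71 red ang 77.9 r 67.7
scene 81 red ang 79.6 r 69.6
t 17.4 phi 138.9 r 68.1 z 197.3 yaw 138.9  Ftan(ccw+) -0.7 Frad 0.8 Fz 0.4
139: x -0.1 y -0.1 rz 0.001
140: x -0.8 y -1.0 rz 0.018
141: x -1.6 y -2.0 rz 0.036
142: x -2.3 y -2.9 rz 0.053
143: x -3.0 y -3.8 rz 0.071
144: x -3.7 y -4.8 rz 0.088
145: x -4.4 y -5.8 rz 0.106
146: x -5.1 y -6.7 rz 0.123
147: x -5.8 y -7.7 rz 0.141
148: x -6.4 y -8.7 rz 0.158
149: x -7.0 y -9.7 rz 0.175
150: x -7.6 y -10.8 rz 0.193
151: x -8.2 y -11.8 rz 0.210
152: x -8.8 y -12.8 rz 0.228
153: x -9.3 y -13.9 rz 0.245
154: x -9.8 y -14.9 rz 0.263
155: x -10.4 y -16.0 rz 0.280
156: x -10.9 y -17.1 rz 0.298
157: x -11.3 y -18.2 rz 0.315
158: x -11.8 y -19.3 rz 0.333
159: x -12.2 y -20.4 rz 0.350
160: x -12.6 y -21.5 rz 0.367
```

One click back: 58.2 → 77.9° by the top camera. Now the second, pushing to 159° with the same pattern.

{"method": "servo_tool", "body": {
  "deltas": [
    {"x": -2.3,"y": -2.9,"z": 0,"rx": 0,"ry": 0,"rz": 0.053,"gripper": -1},
    {"x": -5.1,"y": -6.7,"z": 0,"rx": 0,"ry": 0,"rz": 0.123,"gripper": -1},
    {"x": -7,"y": -9.7,"z": 0,"rx": 0,"ry": 0,"rz": 0.175,"gripper": -1},
    {"x": -8.2,"y": -11.8,"z": 0,"rx": 0,"ry": 0,"rz": 0.21,"gripper": -1},
    {"x": -9.3,"y": -13.9,"z": 0,"rx": 0,"ry": 0,"rz": 0.245,"gripper": -1},
    {"x": -10.4,"y": -16,"z": 0,"rx": 0,"ry": 0,"rz": 0.28,"gripper": -1},
    {"x": -10.9,"y": -17.1,"z": 0,"rx": 0,"ry": 0,"rz": 0.298,"gripper": -1},
    {"x": -11.3,"y": -18.2,"z": 0,"rx": 0,"ry": 0,"rz": 0.315,"gripper": -1},
    {"x": -11.8,"y": -19.3,"z": 0,"rx": 0,"ry": 0,"rz": 0.333,"gripper": -1},
    {"x": -12.2,"y": -20.4,"z": 0,"rx": 0,"ry": 0,"rz": 0.35,"gripper": -1}
  ]
}}

```text
clock: 18.45
eef_pos: [479.4, 44.2, 197.2]
tcp_rot: [-3.141, -0.0, 2.776]
contact_force: [0.0, -0.1, -0.2]
opening: 0.0
grasp_force: 0.0
```

{"method": "servo_tool", "body": {
  "deltas": [
    {"x": 0,"y": 0,"z": 0,"rx": 0,"ry": 0,"rz": 0,"gripper": -1},
    {"x": 0,"y": 0,"z": 0,"rx": 0,"ry": 0,"rz": 0,"gripper": -1},
    {"x": 0,"y": 0,"z": 0,"rx": 0,"ry": 0,"rz": 0,"gripper": -1},
    {"x": 0,"y": 0,"z": 0,"rx": 0,"ry": 0,"rz": 0,"gripper": -1},
    {"x": 0,"y": 0,"z": 0,"rx": 0,"ry": 0,"rz": 0,"gripper": -1},
    {"x": 0,"y": 0,"z": 0,"rx": 0,"ry": 0,"rz": 0,"gripper": -1},
    {"x": 0,"y": 0,"z": 0,"rx": 0,"ry": 0,"rz": 0,"gripper": -1},
    {"x": 0,"y": 0,"z": 0,"rx": 0,"ry": 0,"rz": 0,"gripper": -1}
  ]
}}

```text
clock: 19.25
eef_pos: [479.5, 44.4, 197.3]
tcp_rot: [-3.142, 0.0, 2.775]
contact_force: [0.0, -0.5, -0.6]
opening: 0.003
grasp_force: 0.0
```

```bash
python3 -c "
from h import *
red();rows([162,165,168]+list(range(170,181,1)))"
```

```text
top 70 red ang 97.4 r 67.3
scene 76 red ang 98.7 r 70.4
t 19.4 phi 159.0 r 68.0 z 197.3 yaw 159.0  Ftan(ccw+) -0.1 Frad 0.0 Fz 0.4
162: x -1.2 y -3.4 rz 0.052
165: x -2.2 y -6.8 rz 0.105
168: x -3.0 y -10.2 rz 0.157
170: x -3.5 y -12.6 rz 0.192
171: x -3.7 y -13.7 rz 0.209
172: x -3.9 y -14.9 rz 0.227
173: x -4.0 y -16.1 rz 0.244
174: x -4.2 y -17.3 rz 0.262
175: x -4.3 y -18.4 rz 0.279
176: x -4.4 y -19.6 rz 0.297
177: x -4.4 y -20.8 rz 0.314
178: x -4.5 y -22.0 rz 0.332
179: x -4.5 y -23.2 rz 0.349
180: x -4.5 y -24.4 rz 0.367
```

Two clicks back (97.4°). Now the third.

{"method": "servo_tool", "body": {
  "deltas": [
    {"x": -1.2,"y": -3.4,"z": 0,"rx": 0,"ry": 0,"rz": 0.052,"gripper": -1},
    {"x": -2.2,"y": -6.8,"z": 0,"rx": 0,"ry": 0,"rz": 0.105,"gripper": -1},
    {"x": -3,"y": -10.2,"z": 0,"rx": 0,"ry": 0,"rz": 0.157,"gripper": -1},
    {"x": -3.7,"y": -13.7,"z": 0,"rx": 0,"ry": 0,"rz": 0.21,"gripper": -1},
    {"x": -4,"y": -16.1,"z": 0,"rx": 0,"ry": 0,"rz": 0.244,"gripper": -1},
    {"x": -4.3,"y": -18.4,"z": 0,"rx": 0,"ry": 0,"rz": 0.279,"gripper": -1},
    {"x": -4.4,"y": -19.6,"z": 0,"rx": 0,"ry": 0,"rz": 0.297,"gripper": -1},
    {"x": -4.4,"y": -20.8,"z": 0,"rx": 0,"ry": 0,"rz": 0.314,"gripper": -1},
    {"x": -4.5,"y": -22,"z": 0,"rx": 0,"ry": 0,"rz": 0.332,"gripper": -1},
    {"x": -4.5,"y": -23.2,"z": 0,"rx": 0,"ry": 0,"rz": 0.349,"gripper": -1}
  ]
}}

```text
clock: 20.35
eef_pos: [474.9, 21.0, 197.2]
tcp_rot: [-3.141, -0.0, 3.125]
contact_force: [0.3, 0.6, -0.1]
opening: 0.002
grasp_force: 0.0
```

{"method": "servo_tool", "body": {
  "deltas": [
    {"x": 0,"y": 0,"z": 0,"rx": 0,"ry": 0,"rz": 0,"gripper": -1},
    {"x": 0,"y": 0,"z": 0,"rx": 0,"ry": 0,"rz": 0,"gripper": -1},
    {"x": 0,"y": 0,"z": 0,"rx": 0,"ry": 0,"rz": 0,"gripper": -1},
    {"x": 0,"y": 0,"z": 0,"rx": 0,"ry": 0,"rz": 0,"gripper": -1},
    {"x": 0,"y": 0,"z": 0,"rx": 0,"ry": 0,"rz": 0,"gripper": -1},
    {"x": 0,"y": 0,"z": 0,"rx": 0,"ry": 0,"rz": 0,"gripper": -1},
    {"x": 0,"y": 0,"z": 0,"rx": 0,"ry": 0,"rz": 0,"gripper": -1},
    {"x": 0,"y": 0,"z": 0,"rx": 0,"ry": 0,"rz": 0,"gripper": -1}
  ]
}}

```text
clock: 21.15
eef_pos: [475.0, 21.2, 197.3]
tcp_rot: [-3.142, -0.0, 3.124]
contact_force: [0.0, -1.0, 0.5]
opening: -0.001
grasp_force: 0.0
```

```bash
python3 -c "
from h import *
red();rows([170,160])"
```

```text
top 60 red ang 116.6 r 64.4
scene 68 red ang 117.8 r 70.8
t 21.2 phi 179.0 r 68.0 z 197.3 yaw 179.0  Ftan(ccw+) 0.1 Frad -0.5 Fz 0.1
170: x 1.0 y 10.6 rz -0.157
160: x 4.1 y 22.1 rz -0.332
```

Three clicks back (59 → 118°), and the finger is clear of every spoke. Lifting away and checking.

{"method": "servo_tool", "body": {
  "deltas": [
    {"x": -1,"y": 6,"z": 0,"rx": 0,"ry": 0,"rz": 0,"gripper": -1},
    {"x": -1,"y": 6,"z": 25,"rx": 0,"ry": 0,"rz": 0,"gripper": -1},
    {"x": -1,"y": 6,"z": 65,"rx": 0,"ry": 0,"rz": 0,"gripper": -1},
    {"x": -11,"y": 36,"z": 105,"rx": 0,"ry": 0,"rz": 0,"gripper": -1},
    {"x": -31,"y": 76,"z": 125,"rx": 0,"ry": 0,"rz": 0,"gripper": -1},
    {"x": -51,"y": 116,"z": 125,"rx": 0,"ry": 0,"rz": 0,"gripper": -1},
    {"x": -71,"y": 156,"z": 125,"rx": 0,"ry": 0,"rz": 0,"gripper": -1},
    {"x": -91,"y": 196,"z": 125,"rx": 0,"ry": 0,"rz": 0,"gripper": -1},
    {"x": -91,"y": 196,"z": 125,"rx": 0,"ry": 0,"rz": 0,"gripper": -1},
    {"x": -91,"y": 196,"z": 125,"rx": 0,"ry": 0,"rz": 0,"gripper": -1}
  ]
}}

```text
clock: 22.25
eef_pos: [383.3, 218.1, 322.3]
tcp_rot: [-3.141, 0.0, 3.127]
contact_force: [-0.1, -1.0, -1.3]
opening: -0.001
grasp_force: 0.0
```

```bash
python3 -c "
from h import *
red();a=r.grab_frame('top');cv2.imwrite('pics/end.png',a)"
```

```text
top 72 red ang 117.1 r 67.0
scene 68 red ang 117.8 r 70.8
```

View pics/end.png

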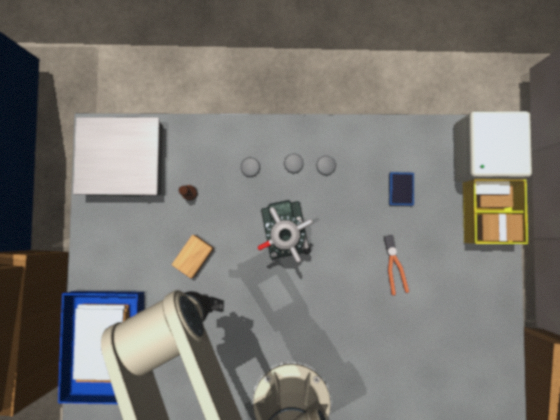

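The red spoke rests at 117° (sleeve about (265,244)), the arm is clear at about (210,303), and the other things haven't moved.

```bash
python3 -c "
from rig import r
print(r.sign_off())"
```

```text
the job is handed in; nothing more can be done
None
```

The die gap is set and the job is handed in: the ring met the hard stop at about 11 N after six clicks clockwise, was pushed back three clicks, and rests there with the arm clear and the other items where they were.

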